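Square a plate blank into the fixture

ROBOT

A 6-joint arm with a two-finger parallel gripper is mounted at the origin on the work surface. World frame = base frame: x ahead of the robot, y to its left, z up, the work surface at z = 0. Lengths are in mm, angles in rad, forces in N, time in s.
With the tool pointing down it reaches from about 275 to 725 mm from the base axis. Payload 15.9 kg.
Tool frame: the origin (TCP) lies at the very end of the fingers, on their centre line; the grasp point (between the pads) lies 19 mm behind it; z points along the fingers, y is the direction in which the jaws open and shut (so a half turn about z gives the same grasp; the last joint's range is limited). The gripper opens to 85 mm and grips with 20 to 120 N. Pads are 22 mm wide; open, the fingers measure 114 mm over their backs; the gripper's body (76 mm by 85 mm) begins 54 mm behind the grasp point. The pads swing forward as they close: fully open they stand 13 mm farther back than shut.
Start: joints at [1.219, 0.213, -0.034, 1.323, 0, 1.571], TCP at [172.287, 469.364, 231.306] pointing down, gripper open.
Joint ranges: [-2.98, 2.98], [-0.74, 1.72], [-1.14, 1.35], [-2.1, 2.04], [-1.57, 1.44], [-3.14, 3.14]. Speed limits (rad/s): [1.89, 1.89, 2.39, 2.57, 3.14, 3.14].

INTERFACE

Orientations are given as a unit quaternion [x, y, z, w].
In Python, from plant import sensors, viewer, r gives the robot as it stands.
- The arm moves only by the tool servo_tool, never from a script. Its argument "commands" is a list of rows, each a list of 7 numbers: the finger opening in cm, from 0 to 8.54, then the shift along the world's x, y, z in cm, then the turn, a rotation vector about the world's x, y, z in rad. In form: [[gripper, x, y, z, rx, ry, rz], ...]. A call has 1 to 20 rows; each row is the pose to reach, as a shift and turn from the pose commanded when the call began; what a row does not reach only later rows make up. A row lasts 1/12 s, in which the tool goes at most 41.7 mm and 7.16 degrees, less where a joint would pass 70% of its speed; a pose out of reach is approached as far as the arm can. A call with a gripper value outside its range is refused whole. The fingers move at their own pace and stop on an object; "grip_force" is the grip in N (left out, the last holds). Time passes only in rows, so rows that repeat a pose let the fingers close. It gives the time, the measured TCP pose, the force and the opening at its end, in the units of the state.
- sensors.get_state(): the state, without advancing time (a new reading comes with each control period).
- viewer.read_camera(name): name is "side" or "top" or "wrist"; returns the picture (420x560x3 uint8, blue, green, red); there is no depth.
- viewer.camera_params(name): a dict with "intrinsics" (3x3 intrinsics, pixels), "R" (3x3) and "t" (3): a world point X has camera coordinates R X + t. Camera axes: x right, y down, z forward; pixel columns grow to the right and rows downward; lengths in mm; the calibration is good to about 2 mm. The wrist camera is an equidistant fisheye: a pixel r from the principal point sees the ray r / f radians off the axis. A picture is of the moment at which its call begins: read the wrist's pose just before it. camera_params takes no time and is no camera call; for the wrist camera it gives the pose at the moment of the call.
- r.hand_in(): hands the job in, once; it reports no verdict.
The state is a dict: "t": time; "q": joint angles; "qd": joint speeds; "joint_efforts": joint torques, N m; "tool_pos": TCP position; "tcp_rot": TCP orientation; "ft_force": force on the tool from outside, world axes, zero at the start; "torque": the same for the moment, N m; "finger_gap": opening from 0.0 (shut) to 1.0 (fully open).
Only numpy, scipy, OpenCV 4.12 (cv2) and the standard library are available. Lean on these libraries where they do the work, as an engineer would, in place of code of your own. Each camera call takes 0.05 s, during which the arm holds its last target.

TASK

The aluminium plate blank has to sit squarely in the brass-fenced fixture, but the parts pot is parked in its corner. Lift the pot off the fixture and stand it upright, wholly on the round cork mat, setting it down rather than dropping it; then slide the blank along the bed until one long edge is flush against the long brass fence and its end is flush against the short brass end stop. Leave the other things on the bench where they are.

Things in the scene. Friction and masses are not known exactly. Their poses are not given: they have to be found in the camera images.
- fixture: Fixed fixture, place and yaw vary: dark steel bed 200 (x) x 320 (y) x 15 mm high, origin at the centre of its underside. A long brass fence along its far (+x) side, inner face at x = +75 mm, from y = -140 to +135; a short brass end stop at its +y end, inner face at y = +135 mm, from x = -10 to +65. Both rise 18 mm above the bed, which is open towards -x and -y.
- corner (a point): Point on the fixture's bed top (15 mm above the bench) where the planes of the inner faces of fence and end stop meet. Seated, the blank's centre is 47.5 mm from the fence's face and 70 mm from the end stop's: fixture frame x = 27.5, y = 65 mm.
- blank: Loose aluminium plate, 95 (its x) x 140 (its y) x 14 mm thick, about 0.5 kg, origin at the centre of its underside, dark hole marks on top, the same either way round. It lies flat on the fixture bed, slightly skewed, clear of fence and stop, long edges roughly along the fence. Too wide for the gripper; slides with some friction (a few N).
- pot: Loose open steel pot of metal bits, 70 mm across, 60 mm high, 0.2 to 0.45 kg, origin at the centre of its underside. A rigid red bail arches over it: a round bar 10 mm thick along the pot's y axis, 72 mm between its uprights, bar centre 105 mm above the underside, straight over the origin. Starts upright on the fixture bed, where the blank belongs.
- cork: Round cork mat, fixed on the bench, 130 mm across, 4 mm thick, origin at the centre of its underside (bench height).
- dish: Bystander: small white bowl, 90 mm across, 25 mm high, origin under its centre. It and the cork mat may have changed places.
- glue: Bystander: red glue bottle with white cap, 40 mm across, 110 mm high, origin under its centre.
- driver: Bystander: screwdriver with blue handle lying beyond the fixture, about 190 mm long, origin near its middle.
- spanner: Bystander: steel spanner lying at the left, about 160 mm long, origin near its middle.
- handpiece: Bystander: silver dental handpiece with a blue ring, lying at the left, 118 mm long, 18 mm thick, origin near its middle.

How it is judged (in metres and radians):
On the way, in this order (a step that is already met when the one before it is completed fails the run):
1. the pot is lifted by the fingers, 15 mm or more off the bed (height (world z) of pot above 0.03 m and contact force between the fingers and pot above 0.5 N), for 0.1 s.
2. the pot stands upright and released on the cork mat (horizontal distance between pot and cork below 0.03 m and height (world z) of pot below 0.009 m and angle between pot's own z axis and vertical below 0.06 rad and linear speed of pot below 0.02 m/s and contact force between the fingers and pot below 0.05 N), for 0.2 s.
3. the blank is flush against fence and end stop (x of blank in the frame of fixture between 0.0255 and 0.0295 m and y of blank in the frame of fixture between 0.063 and 0.067 m and angle between the x axis of blank and the x axis of fixture, either way round below 0.02 rad and z of blank in the frame of fixture below 0.017 m and angle between blank's own z axis and vertical below 0.03 rad and linear speed of blank below 0.01 m/s), for 0.2 s.
At the end, for the whole second after the job is handed in: The pot stands upright (within 0.06 rad) and still on the cork mat, its centre within 30 mm of the mat's, released; the blank lies flat on the bed, at rest, within 2 mm of the fence and of the end stop and within 0.02 rad of square (all of step 2 and all of step 3); the robot touches nothing.
It fails at once if the pot is tipped by more than 0.6 rad (angle between pot's own z axis and vertical above 0.6 rad).
It fails at once if the pot is dropped (clear of the fingers with its foot over 30 mm above the bench) (height (world z) of pot above 0.03 m and contact force between the fingers and pot below 0.02 N).
It fails at once if a bystander is moved by more than 30 mm (distance of any of dish, glue, driver, spanner, handpiece from where it was at the start of the episode above 0.03 m).
It also fails if it takes over 72 s, if anything falls off the work surface, if the arm or the gripper's body presses on something with over 40 N, if the wrist force passes 120 N, or if a joint passes its speed limit or range.

## Working session

There is one attempt and no reset: what is moved stays moved. The work goes in short steps, Python scripts to look and compute and a tool call to move; the robot and the scene stay as the last step left them, time stands still between calls to the robot, and variables do not carry over. Pictures are saved under pics/ and viewed, and the job is handed in when it is done.

Besides the shell and the picture viewer there is one more tool, called after ">>>" as name(argument=value, ...), one argument or row to a line, values as JSON. servo_tool: Moves the arm, as the interface text tells. Its arguments: {"type":"object","properties":{"commands":{"type":"array","items":{"type":"array","items":{"type":"number"}}},"grip_force":{"type":"number"}},"required":["commands"]}

```bash
ls; mkdir -p pics
python3 - <<'E'
from plant import sensors, viewer, r
import cv2
print(sensors.get_state())
for n in ("top","side","wrist"):
    p=viewer.camera_params(n); print(n,p)
    cv2.imwrite(f"pics/{n}0.png",viewer.read_camera(n))
E
```

```text
pics
{'t': 0.0, 'q': array([ 1.21898741e+00,  2.13359783e-01, -3.50243077e-02,  1.32353914e+00,
        3.01411047e-05,  1.57076901e+00]), 'qd': array([ 0.00067494, -0.00151807,  0.00040866,  0.00192934, -0.00155256,
       -0.00142607]), 'joint_efforts': array([ 5.26681775e-03, -6.86164713e+01,  4.87115192e+01,  1.73885358e-02,
        2.49855229e-04,  1.67748072e-05]), 'tool_pos': array([172.17131603, 469.05726791, 230.82817444]), 'tcp_rot': array([ 1.74985246e-01,  9.84570894e-01, -5.52119298e-04, -1.13449082e-04]), 'ft_force': array([ 0.13339264, -0.63251159,  1.14169387]), 'torque': array([ 0.0339875 ,  0.08304988, -0.01532689]), 'finger_gap': 1.0016081302778397}
top {'intrinsics': array([[455.66235591,   0.        , 275.740274  ],
       [  0.        , 455.66235591, 204.36896171],
       [  0.        ,   0.        ,   1.        ]]), 'R': array([[ 0.02310395, -0.99930835,  0.02913799],
       [-0.98965269, -0.02698975, -0.14092236],
       [ 0.14161132, -0.02558063, -0.98959177]]), 't': array([  93.0900419 ,  600.49288923, 1012.59719922])}
side {'intrinsics': array([[503.64270526,   0.        , 280.91718865],
       [  0.        , 503.64270526, 206.6828575 ],
       [  0.        ,   0.        ,   1.        ]]), 'R': array([[ 0.93296891, -0.35970059, -0.01358273],
       [-0.20214243, -0.49233547, -0.84660748],
       [ 0.29783795,  0.7926041 , -0.53204444]]), 't': array([-500.68182306,  218.41654341,  818.11484708])}
wrist {'intrinsics': array([[325.1922621 ,   0.        , 279.02234375],
       [  0.        , 325.1922621 , 205.27594079],
       [  0.        ,   0.        ,   1.        ]]), 'R': array([[ 3.43767577e-01,  9.39054720e-01, -2.93570430e-04],
       [ 9.01064695e-01, -3.29772198e-01,  2.81660634e-01],
       [ 2.64397937e-01, -9.70903197e-02, -9.59514044e-01]]), 't': array([-500.08738031,  -38.36865342,  379.06448752])}
```

View pics/top0.png

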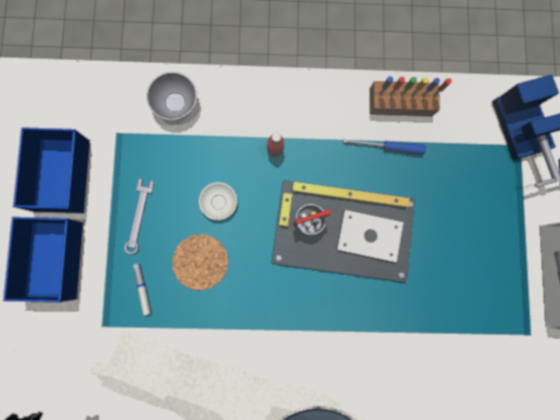

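View pics/side0.png

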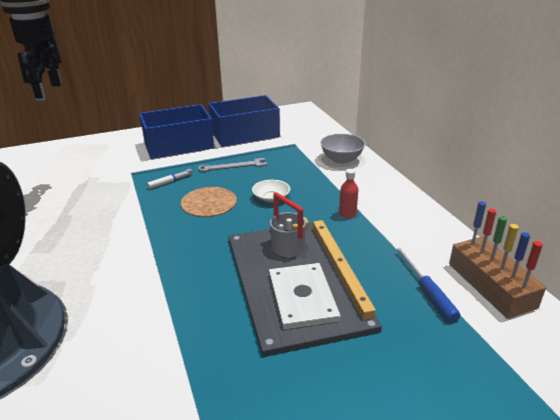

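View pics/wrist0.png

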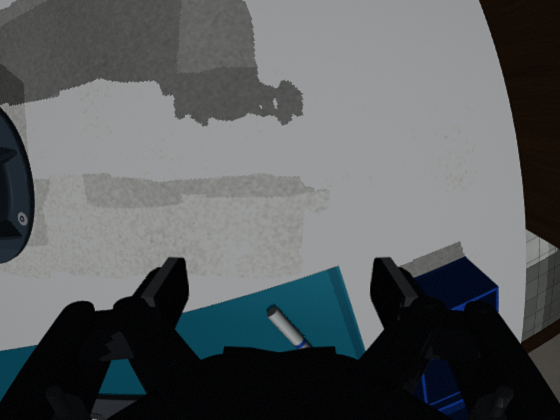

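The top view shows the fixture around pixel (345,230), the pot at (311,220) with a red bail, the blank at (370,236), the cork at (200,262), the dish at (218,202) and the glue at (275,145). Next I'll measure these.

```bash
cat > h.py <<'E'
import numpy as np, cv2
from plant import sensors, viewer, r
def ray(n,uv,p=None):
    p=p or viewer.camera_params(n); uv=np.atleast_2d(np.float64(uv))
    K=p["intrinsics"]; 
    a=(uv-[K[0,2],K[1,2]])/K[0,0]
    if n=="wrist":
        th=np.linalg.norm(a,axis=1,keepdims=True)+1e-12
        d=np.hstack([a/th*np.sin(th),np.cos(th)])
    else: d=np.hstack([a,np.ones((len(a),1))])
    return -p["R"].T@p["t"], d@p["R"]
def onz(n,uv,z,p=None):
    c,d=ray(n,uv,p); s=(z-c[2])/d[:,2]
    return (c+s[:,None]*d)
def proj(n,X,p=None):
    p=p or viewer.camera_params(n);X=np.atleast_2d(X)@p["R"].T+p["t"];K=p["intrinsics"]
    if n=="wrist":
        rr=np.linalg.norm(X[:,:2],axis=1,keepdims=True);th=np.arctan2(rr,X[:,2:]);a=X[:,:2]/rr*th
    else: a=X[:,:2]/X[:,2:]
    return a*K[0,0]+[K[0,2],K[1,2]]
def biggest(m,box=None):
    m=m.astype(np.uint8)*255
    if box: z=np.zeros_like(m);x0,y0,x1,y1=box;z[y0:y1,x0:x1]=m[y0:y1,x0:x1];m=z
    cs,_=cv2.findContours(m,cv2.RETR_EXTERNAL,cv2.CHAIN_APPROX_NONE)
    return max(cs,key=cv2.contourArea)
E
python3 - <<'E'
from h import *
im=cv2.imread("pics/top0.png"); hsv=cv2.cvtColor(im,cv2.COLOR_BGR2HSV); H,S,V=[hsv[...,i].astype(int) for i in range(3)]
def rect(c,z,name):
    pts=onz("top",c[:,0,:],z)[:,:2].astype(np.float32)
    R=cv2.minAreaRect(pts); print(name,"c",np.round(R[0],1),"size",np.round(R[1],1),"ang",round(R[2],2), "n",len(c))
    return R
dark=(V<95)&(S<120)
c=biggest((V<110)&(S<110)|((H>15)&(H<32)&(S>120)),(260,165,425,290)); R=rect(c,15,"bed")
yel=(H>17)&(H<32)&(S>120)&(V>120)
rect(biggest(yel,(290,178,420,212)),33,"fence"); rect(biggest(yel,(270,190,293,230)),33,"stop")
rect(biggest((V>150)&(S<60),(330,200,412,270)),29,"blank")
cork=(H<22)&(S>60)&(V>80)
c=biggest(cork,(160,220,240,300)); p=onz("top",c[:,0],4)[:,:2]; print("cork",cv2.minEnclosingCircle(p.astype(np.float32)),cv2.fitEllipse(p.astype(np.float32)))
c=biggest((V>150)&(S<70),(190,175,245,228)); p=onz("top",c[:,0],22)[:,:2]; print("dish",cv2.minEnclosingCircle(p.astype(np.float32)))
red=((H<8)|(H>170))&(S>140)&(V>80)
c=biggest(red,(288,200,340,230)); rect(c,105+15,"bail")
big=cv2.resize(im[160:300,170:430],None,fx=3,fy=3,interpolation=cv2.INTER_CUBIC); cv2.imwrite("pics/topz.png",big)
side=cv2.imread("pics/side0.png"); cv2.imwrite("pics/sidez.png",cv2.resize(side[170:360,210:410],None,fx=3,fy=3,interpolation=cv2.INTER_CUBIC))
E
```

```text
bed c [541.9 -55.2] size [314.  197.2] ang 83.52 n 870
fence c [ 619.6 -134.9] size [132.7  17.2] ang 83.75 n 131
stop c [555.4  84.5] size [4.2 5.2] ang 28.07 n 6
blank c [ 533.  -114.2] size [140.9  95.6] ang 79.35 n 193
cork ((463.3395080566406, 282.2390441894531), 63.854183197021484) ((463.2090148925781, 282.10137939453125), (124.7280044555664, 125.24846649169922), 82.24388885498047)
dish ((605.8478393554688, 244.42710876464844), 45.57432174682617)
bail c [563.3  31.2] size [ 8.5 78.9] ang 17.44 n 72
```

View pics/topz.png

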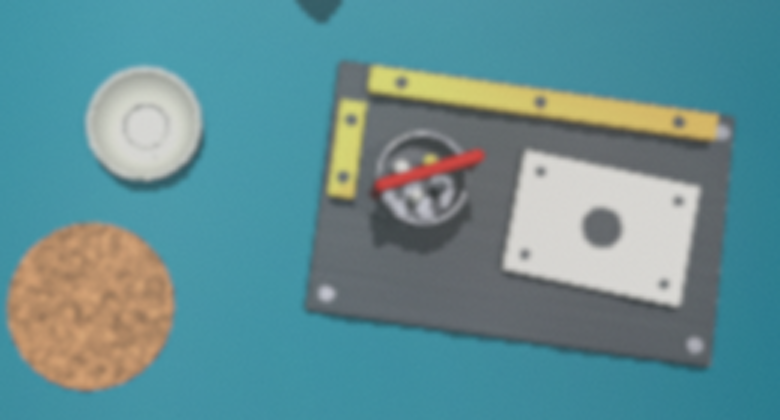

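View pics/sidez.png

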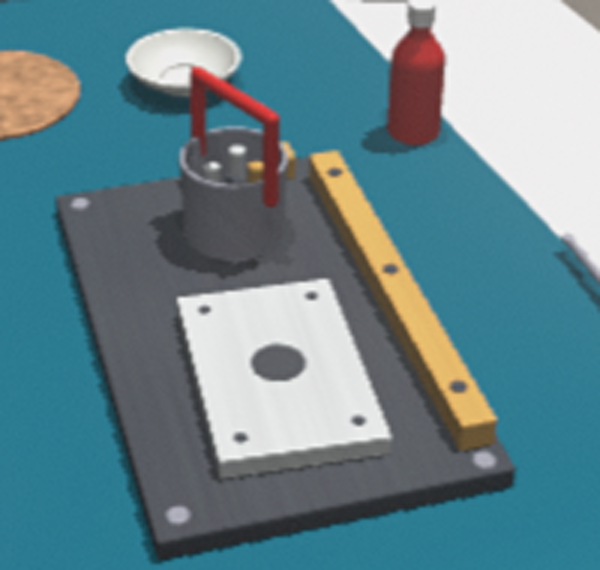

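Run:
```python
from h import *
print("bail ends side",onz("side",[[210+198/3,170+72/3],[210+273/3,170+121/3]],120))
im=cv2.imread("pics/top0.png"); hsv=cv2.cvtColor(im,cv2.COLOR_BGR2HSV); H,S,V=[hsv[...,i].astype(int) for i in range(3)]
yaw=np.radians(83.52-90)
Rm=np.array([[np.cos(yaw),-np.sin(yaw)],[np.sin(yaw),np.cos(yaw)]]);o=np.array([541.9,-55.2])
y=((H>15)&(H<34)&(S>70)&(V>120)).astype(np.uint8)
n,l,st,ce=cv2.connectedComponentsWithStats(y[:, :]); 
for i in range(1,n):
    if st[i,4]>40 and 270<ce[i][0]<420:
        pts=np.argwhere(l==i)[:,::-1]; w=onz("top",pts,33)[:,:2]; f=(w-o)@Rm
        print(ce[i],st[i,4],"fix x",np.percentile(f[:,0],[1,50,99]),"y",np.percentile(f[:,1],[1,50,99]), cv2.minAreaRect(w.astype(np.float32)))
print("blank fix",(np.array([533,-114.2])-o)@Rm,"pot",(np.array([563.3,31.2])-o)@Rm)
# pot via side: fixture corners in side at z=15
print("side bed corners",onz("side",[[210+60/3,170+200/3],[210+513/3,170+470/3],[210+155/3,170+548/3]],15))
c=lambda x,y:(o+Rm@np.array([x,y])); print([c(-100,160),c(100,-160),c(-100,-160)])
print("cork side", onz("side",[[208.5,201]],4))
```

```text
bail ends side [[551.5243069   60.26545356 120.        ]
 [573.10902402 -11.50471013 120.        ]]
[351.093412   194.30875123] 1017 fix x [76.49753607 86.83228813 97.31143207] y [-137.3927117    -4.52067554  132.30680736] ((628.1387329101562, -67.72959899902344), (276.08599853515625, 21.315322875976562), 83.36862182617188)
[285.20357143 209.4       ] 280 fix x [-7.10022193 29.67206947 67.84834939] y [134.6246254  145.33791542 155.52675984] ((588.4530639648438, 85.51700592041016), (21.3151798248291, 76.77984619140625), 83.37208557128906)
blank fix [ -2.18461396 -59.62748915] pot [11.51249039 88.26314387]
side bed corners [[ 464.79380007  102.48136083   15.        ]
 [ 621.12802473 -230.35825491   15.        ]
 [ 424.40824382 -209.85984774   15.        ]]
[array([460.59589053, 115.06344817]), array([ 623.20410947, -225.46344817]), array([ 424.48184737, -202.8921712 ])]
cork side [[461.9046758  273.93719229   4.        ]]
```

>>> servo_tool(
  commands=[
    [4,39.1,-43.8,-1,0,0,-0.915],
    [4,39.1,-43.8,-1,0,0,-0.915],
    [4,39.1,-43.8,-1,0,0,-0.915],
    [4,39.1,-43.8,-1,0,0,-0.915],
    [4,39.1,-43.8,-1,0,0,-0.915],
    [4,39.1,-43.8,-1,0,0,-0.915],
    [4,39.1,-43.8,-1,0,0,-0.915],
    [4,39.1,-43.8,-1,0,0,-0.915],
    [4,39.1,-43.8,-1,0,0,-0.915],
    [4,39.1,-43.8,-1,0,0,-0.915],
    [4,39.1,-43.8,-1,0,0,-0.915],
    [4,39.1,-43.8,-1,0,0,-0.915],
    [4,39.1,-43.8,-1,0,0,-0.915],
    [4,39.1,-43.8,-1,0,0,-0.915],
    [4,39.1,-43.8,-1,0,0,-0.915],
    [4,39.1,-43.8,-1,0,0,-0.915],
    [4,39.1,-43.8,-1,0,0,-0.915],
    [4,39.1,-43.8,-1,0,0,-0.915],
  ],
  grip_force=40,
)

```text
t: 1.65
tool_pos: [562.6, 32.2, 221.3]
tcp_rot: [0.592, 0.806, -0.0, -0.0]
ft_force: [-0.1, 0.1, -0.5]
finger_gap: 0.466
```

Run:
```python
from h import *
s=sensors.get_state(); p=viewer.camera_params("wrist"); im=viewer.read_camera("wrist"); cv2.imwrite("pics/w1.png",im)
from scipy.spatial.transform import Rotation as Ro
M=Ro.from_quat(s["tcp_rot"]).as_matrix(); print(s["t"],s["tool_pos"],M.round(3),s["q"].round(2),s["ft_force"])
hsv=cv2.cvtColor(im,cv2.COLOR_BGR2HSV); H,S,V=[hsv[...,i].astype(int) for i in range(3)]
c=biggest(((H<8)|(H>170))&(S>140)&(V>60)); print(c[:,0].min(0),c[:,0].max(0))
w=onz("wrist",c[:,0],120,p)[:,:2]; print(cv2.minAreaRect(w.astype(np.float32)))
```

```text
1.65 [562.61149142  32.23929924 221.34294272] [[-0.3    0.954 -0.   ]
 [ 0.954  0.3    0.   ]
 [ 0.    -0.    -1.   ]] [0.06 0.35 0.12 1.34 0.   1.32] [-0.12667992  0.08386302 -0.49172405]
[425 145] [479 187]
((691.9755249023438, 109.5365219116211), (54.919315338134766, 30.649944305419922), 2.4854395389556885)
```

View pics/w1.png

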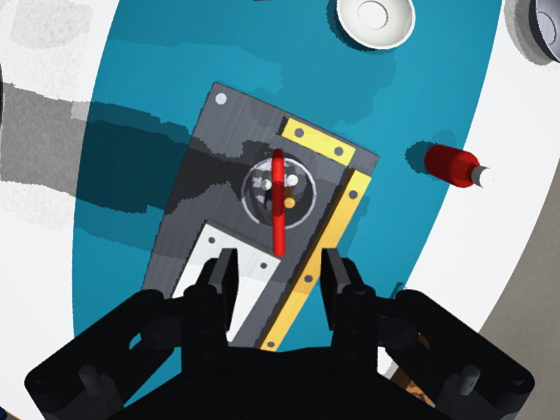

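The wrist view shows the bail as a vertical red bar at column ~278 (rows 150–255), parallel to the jaw gap and midway between the pads. I'll measure it precisely.

Run:
```python
from h import *
im=cv2.imread("pics/w1.png"); p=viewer.camera_params("wrist")
hsv=cv2.cvtColor(im,cv2.COLOR_BGR2HSV); H,S,V=[hsv[...,i].astype(int) for i in range(3)]
c=biggest(((H<8)|(H>170))&(S>140)&(V>60),(240,130,310,270)); print(c[:,0].min(0),c[:,0].max(0))
w=onz("wrist",c[:,0],120,p)[:,:2]; print(cv2.minAreaRect(w.astype(np.float32)))
# bed/fence lines in wrist
y=((H>15)&(H<34)&(S>70)&(V>120)).astype(np.uint8)
n,l,st,ce=cv2.connectedComponentsWithStats(y)
for i in range(1,n):
    if st[i,4]>300: 
        w=onz("wrist",np.argwhere(l==i)[:,::-1],33,p)[:,:2]; print(ce[i],cv2.minAreaRect(w.astype(np.float32)),cv2.boxPoints(cv2.minAreaRect(w.astype(np.float32))))
```

```text
[272 149] [284 256]
((563.1971435546875, 32.08670425415039), (9.577892303466797, 88.11390686035156), 17.800548553466797)
[317.8091378  141.35003685] ((589.9288330078125, 84.87623596191406), (21.100574493408203, 76.02202606201172), 83.38592529296875) [[550.95557   78.774315]
 [626.4717    70.01801 ]
 [628.9021    90.97816 ]
 [553.386     99.73446 ]]
[317.01887396 259.38131798] ((631.15576171875, -59.99488830566406), (260.0729675292969, 21.01478385925293), 83.381591796875) [[ 605.73083 -187.95374]
 [ 626.6056  -190.37582]
 [ 656.5807    67.96396]
 [ 635.70593   70.38605]]
```

>>> servo_tool(
  commands=[
    [4,0.05,0,-3,0,0,0],
    [4,0.05,0,-6,0,0,0],
    [4,0.05,0,-9,0,0,0],
    [4,0.05,0,-11,0,0,0],
    [4,0.05,0,-12,0,0,0],
    [4,0.05,0,-12,0,0,0],
    [0,0.05,0,-12,0,0,0],
    [0,0.05,0,-12,0,0,0],
    [0,0.05,0,-12,0,0,0],
    [0,0.05,0,-12,0,0,0],
    [0,0.05,0,-12,0,0,0],
    [0,0.05,0,-12,0,0,0],
    [0,0.05,0,-12,0,0,0],
    [0,0.05,0,-12,0,0,0],
  ],
  grip_force=60,
)

```text
t: 2.87
tool_pos: [564.6, 31.5, 103.0]
tcp_rot: [0.592, 0.806, 0.001, 0.001]
ft_force: [-1.5, -0.5, 8.0]
finger_gap: 0.094
```

Run:
```python
from h import *
print(sensors.get_state()); cv2.imwrite("pics/w2.png",viewer.read_camera("wrist"))
```

```text
{'t': 2.8667, 'q': array([ 5.56062698e-02,  3.98638434e-01, -1.08827404e-01,  1.06093958e+00,
        1.16212202e-04,  1.32240301e+00]), 'qd': array([-9.37094614e-05, -1.80326820e-03, -5.65089871e-04, -2.52225046e-06,
       -2.04503574e-03, -3.66264961e-04]), 'joint_efforts': array([-1.45911500e-01, -7.84153104e+01,  4.47596955e+01, -1.28538072e+00,
       -1.01435208e-01,  2.07771384e-02]), 'tool_pos': array([564.60210009,  31.46454896, 103.04255758]), 'tcp_rot': array([5.91886847e-01, 8.06020178e-01, 8.04882570e-04, 8.85802692e-04]), 'ft_force': array([-1.52279262, -0.45629732,  8.00176587]), 'torque': array([0.02747238, 0.5220222 , 0.05708563]), 'finger_gap': 0.09439821790595561}
```

View pics/w2.png

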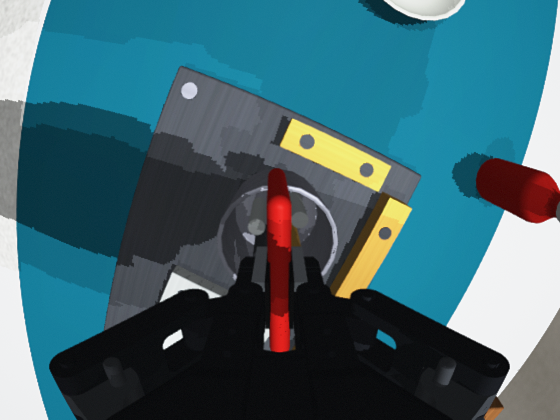

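>>> servo_tool(
  commands=[
    [0,0,0,0.5,0,0,0],
    [0,0,0,1,0,0,0],
    [0,0,0,1.7,0,0,0],
    [0,0,0,2.4,0,0,0],
    [0,0,0,3.4,0,0,0],
    [0,0,0,4.4,0,0,0],
    [0,0,0,5.4,0,0,0],
    [0,0,0,6,0,0,0],
    [0,0,0,6,0,0,0],
    [0,0,0,6,0,0,0],
  ],
)

```text
t: 3.75
tool_pos: [564.0, 31.4, 161.5]
tcp_rot: [0.592, 0.806, 0.0, 0.0]
ft_force: [0.4, -0.0, -4.1]
finger_gap: 0.093
```

Run:
```python
from h import *
s=sensors.get_state();print(s["tool_pos"],s["ft_force"],s["torque"],s["finger_gap"]); cv2.imwrite("pics/s3.png",viewer.read_camera("side"))
```

```text
[563.96621872  31.39907451 161.5404413 ] [ 0.37514052 -0.0220449  -4.13581862] [ 0.03995582 -0.02085269 -0.00446154] 0.09345100461574478
```

View pics/s3.png

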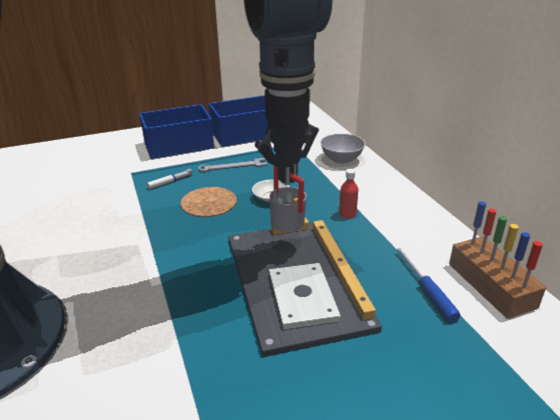

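The side view shows the pot hanging upright at (287,207), clear of the bed. Carrying it to the cork.

>>> servo_tool(
  commands=[
    [0,-0.6,1.5,0,0,0,0],
    [0,-1.6,4,0,0,0,0],
    [0,-2.6,6.5,0,0,0,0],
    [0,-3.6,9,0,0,0,0],
    [0,-4.6,11.5,0,0,0,0],
    [0,-5.6,14,0,0,0,0],
    [0,-6.6,16.5,0,0,0,0],
    [0,-7.6,19,0,0,0,0],
    [0,-8.6,21.5,0,0,0,0],
    [0,-9.4,23.5,0,0,0,0],
    [0,-9.9,24.7,0,0,0,0],
    [0,-10.1,25.0,0,0,0,0],
    [0,-10.1,25.0,-1.5,0,0,0],
    [0,-10.1,25.0,-3,0,0,0],
    [0,-10.1,25.0,-4.5,0,0,0],
    [0,-10.1,25.0,-5.5,0,0,0],
    [0,-10.1,25.0,-6.2,0,0,0],
    [0,-10.1,25.0,-6.4,0,0,0],
    [0,-10.1,25.0,-6.4,0,0,0],
    [0,-10.1,25.0,-6.4,0,0,0],
  ],
)

```text
t: 5.47
tool_pos: [463.2, 281.4, 97.9]
tcp_rot: [0.592, 0.806, 0.0, 0.0]
ft_force: [0.4, 0.0, -3.6]
finger_gap: 0.091
```

>>> servo_tool(
  commands=[
    [0,0,0,-0.15,0,0,0],
    [0,0,0,-0.3,0,0,0],
    [0,0,0,-0.3,0,0,0],
    [0,0,0,-0.3,0,0,0],
  ],
)

```text
t: 5.8
tool_pos: [462.8, 281.4, 94.4]
tcp_rot: [0.592, 0.806, 0.0, 0.0]
ft_force: [0.1, -0.3, -3.6]
finger_gap: 0.093
```

Run:
```python
from h import *
s=sensors.get_state();print(s["tool_pos"],s["ft_force"],s["finger_gap"]); cv2.imwrite("pics/s4.png",cv2.resize(viewer.read_camera("side")[100:300,130:330],None,fx=3,fy=3)); cv2.imwrite("pics/t4.png",viewer.read_camera("top"))
```

```text
[462.8237439  281.39941549  94.43844925] [ 0.13672216 -0.27582124 -3.64090345] 0.09270414325452805
```

View pics/s4.png

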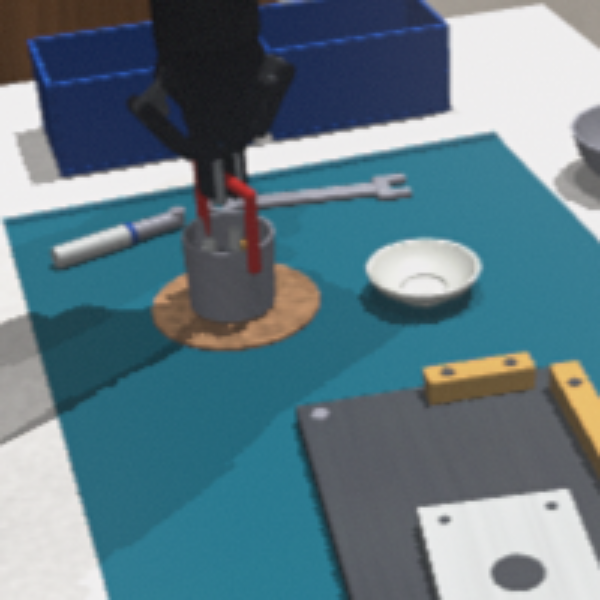

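The pot hangs over the mat at zoom (230,280) and hasn't touched yet, with the force at −3.6 N. I'll lower it slowly in small steps until contact.

>>> servo_tool(
  commands=[
    [0,0,0,-0.1,0,0,0],
    [0,0,0,-0.2,0,0,0],
    [0,0,0,-0.2,0,0,0],
    [0,0,0,-0.2,0,0,0],
  ],
)

```text
t: 6.23
tool_pos: [462.8, 281.4, 92.3]
tcp_rot: [0.592, 0.806, -0.0, -0.0]
ft_force: [0.4, 0.4, -4.0]
finger_gap: 0.092
```

>>> servo_tool(
  commands=[
    [0,0,0,-0.1,0,0,0],
    [0,0,0,-0.2,0,0,0],
    [0,0,0,-0.2,0,0,0],
    [0,0,0,-0.2,0,0,0],
  ],
)

```text
t: 6.57
tool_pos: [463.4, 282.0, 92.1]
tcp_rot: [0.592, 0.806, 0.001, 0.0]
ft_force: [-6.9, -1.8, 23.4]
finger_gap: 0.086
```

Contact made. I'll ease up 1.5 mm and release.

>>> servo_tool(
  commands=[
    [0,0,0,0.1,0,0,0],
    [0,0,0,0.15,0,0,0],
    [0,0,0,0.15,0,0,0],
  ],
)

```text
t: 6.82
tool_pos: [462.9, 281.5, 92.2]
tcp_rot: [0.592, 0.806, 0.0, 0.0]
ft_force: [-3.2, -0.4, 7.8]
finger_gap: 0.09
```

>>> servo_tool(
  commands=[
    [1.5,0,0,0,0,0,0],
    [2.5,0,0,0,0,0,0],
    [4,0,0,0,0,0,0],
    [4,0,0,0,0,0,0],
    [4,0,0,0,0,0,0],
    [4,0,0,0,0,0,0],
    [4,0,0,2,0,0,0],
    [4,0,0,5,0,0,0],
    [4,0,0,8,0,0,0],
    [4,0,0,12,0,0,0],
    [4,0,0,12,0,0,0],
  ],
)

```text
t: 7.73
tool_pos: [464.8, 282.6, 218.7]
tcp_rot: [0.592, 0.806, 0.004, 0.002]
ft_force: [2.0, 0.6, 1.2]
finger_gap: 0.468
```

Run:
```python
from h import *
s=sensors.get_state();print(s["t"],s["tool_pos"],s["ft_force"],s["finger_gap"],s["q"].round(2)); cv2.imwrite("pics/s5.png",cv2.resize(viewer.read_camera("side")[100:300,130:330],None,fx=3,fy=3))
p=viewer.camera_params("wrist");im=viewer.read_camera("wrist");cv2.imwrite("pics/w5.png",im)
hsv=cv2.cvtColor(im,cv2.COLOR_BGR2HSV); H,S,V=[hsv[...,i].astype(int) for i in range(3)]
c=biggest(((H<8)|(H>170))&(S>140)&(V>60),(230,100,330,300))
w=onz("wrist",c[:,0],109,p)[:,:2]; print("bail",cv2.minAreaRect(w.astype(np.float32)))
c=biggest((H<22)&(S>60)&(V>50),(100,0,480,300)); w=onz("wrist",c[:,0],4,p)[:,:2];print("cork",cv2.minEnclosingCircle(w.astype(np.float32)))
```

```text
7.7333 [464.83062116 282.60967844 218.69735159] [1.97844633 0.64398641 1.21596371] 0.46791627858777896 [0.55 0.3  0.05 1.31 0.   1.81]
bail ((461.2353820800781, 281.839111328125), (10.000177383422852, 86.94380950927734), 18.318613052368164)
cork ((468.60321044921875, 269.2929382324219), 77.26729583740234)
```

View pics/s5.png

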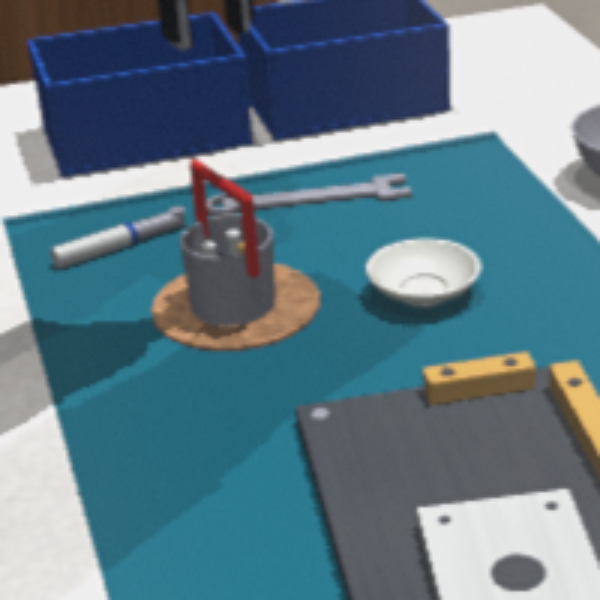

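View pics/w5.png

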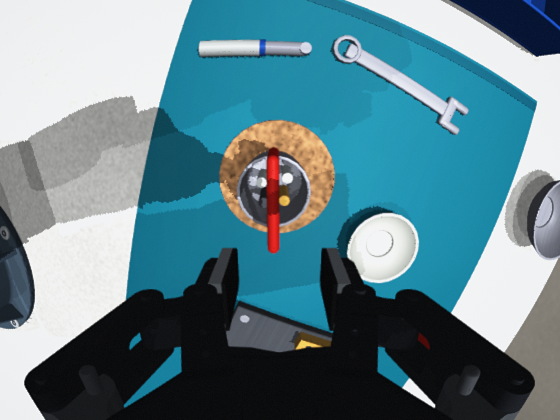

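The pot stands upright and released on the mat; the bail centre at (461,282) is within 2 mm of the mat centre at (463,282). Next I'll push the blank toward the fence with closed fingers, first moving to its robot side.

>>> servo_tool(
  commands=[
    [0,-1.1,-38.8,0,0,0,1.152],
    [0,-1.1,-38.8,0,0,0,1.152],
    [0,-1.1,-38.8,0,0,0,1.152],
    [0,-1.1,-38.8,0,0,0,1.152],
    [0,-1.1,-38.8,0,0,0,1.152],
    [0,-1.1,-38.8,0,0,0,1.152],
    [0,-1.1,-38.8,0,0,0,1.152],
    [0,-1.1,-38.8,0,0,0,1.152],
    [0,-1.1,-38.8,0,0,0,1.152],
    [0,-1.1,-38.8,0,0,0,1.152],
    [0,-1.1,-38.8,0,0,0,1.152],
    [0,-1.1,-38.8,0,0,0,1.152],
    [0,-1.1,-38.8,-5,0,0,1.152],
    [0,-1.1,-38.8,-10,0,0,1.152],
    [0,-1.1,-38.8,-10,0,0,1.152],
    [0,-1.1,-38.8,-10,0,0,1.152],
  ],
)

```text
t: 9.17
tool_pos: [448.5, -105.5, 107.3]
tcp_rot: [0.058, 0.998, 0.001, -0.004]
ft_force: [-1.5, 0.3, -0.9]
finger_gap: 0.003
```

```bash
cat > look.py <<'E'
from h import *
import sys
def look(tag):
    s=sensors.get_state();print(s["t"],s["tool_pos"].round(1),s["tcp_rot"].round(3),s["ft_force"].round(1),s["finger_gap"],s["q"].round(2))
    for n in ("top","wrist"):
        p=viewer.camera_params(n); im=viewer.read_camera(n); cv2.imwrite(f"pics/{n[0]}{tag}.png",im)
look(sys.argv[1])
E
python3 look.py 6; python3 -c "
import cv2;cv2.imwrite('pics/t6z.png',cv2.resize(cv2.imread('pics/t6.png')[160:300,170:430],None,fx=3,fy=3))"
```

```text
9.1667 [ 448.5 -105.5  107.3] [ 0.058  0.998  0.001 -0.004] [-1.5  0.3 -0.9] 0.0027920549866648505 [-0.23  0.2  -0.37  1.01  0.   -0.12]
```

View pics/t6z.png

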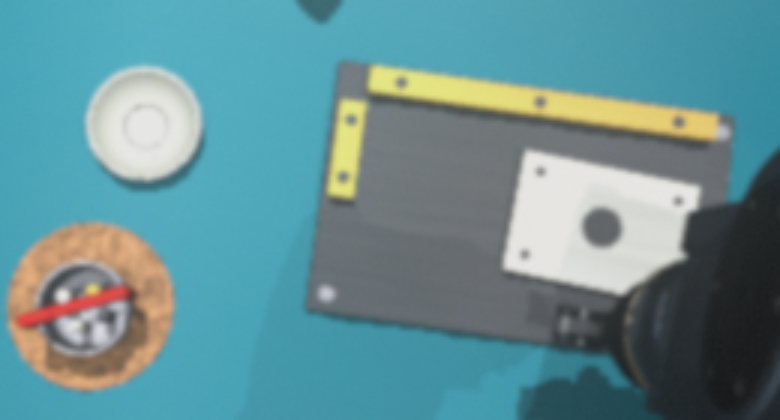

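View pics/w6.png

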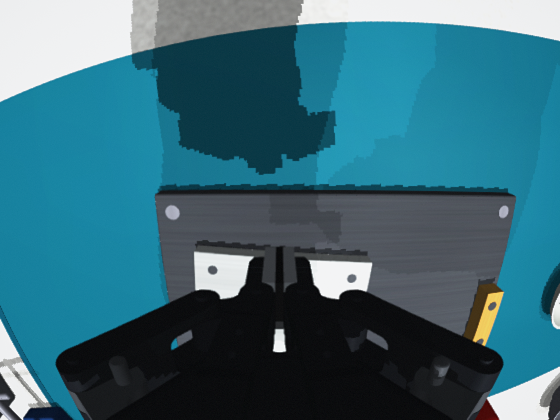

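The wrist view shows the blank's robot-side edge from (195,250) to (372,262), with the fingers at column 281, near its middle. Checking the edge in world coordinates.

Run:
```python
from h import *
im=cv2.imread("pics/w6.png"); cv2.imwrite("pics/w6z.png",cv2.resize(im[180:320,150:520],None,fx=2,fy=2))
ex=np.array([.9933,-.1153]);ey=np.array([.1153,.9933]);
p=viewer.camera_params("wrist")
for uv,z in [((195,250),29),((372,262),29),((157,194),15),((516,196),15),((195,242),15),((260,246),29)]:
    w=onz("wrist",uv,z,p)[0,:2]; d=w-[545.4,-55.7]; print(uv,w.round(1),"fix",(d@ex).round(1),(d@ey).round(1))
d=sensors.get_state()["tool_pos"][:2]-[545.4,-55.7]; print(d@ex,d@ey)
```

```text
(195, 250) [ 475.9 -174.6] fix -55.4 -126.1
(372, 262) [502.4 -37.3] fix -44.8 13.3
(157, 194) [ 430.9 -201.8] fix -96.9 -158.3
(516, 196) [467.6 115.1] fix -97.0 160.7
(195, 242) [ 474.6 -177.8] fix -56.2 -129.4
(260, 246) [ 477.6 -123.4] fix -59.6 -75.1
-87.66499421451132 -60.97533558036172
```

>>> servo_tool(
  commands=[
    [0,0,0.3,-3,0,0,0],
    [0,0,0.3,-6,0,0,0],
    [0,0,0.3,-8,0,0,0],
    [0,0,0.3,-8.8,0,0,0],
    [0,0,0.3,-8.8,0,0,0],
    [0,0,0.3,-8.8,0,0,0],
  ],
)

```text
t: 9.77
tool_pos: [452.8, -103.8, 25.2]
tcp_rot: [0.057, 0.998, -0.0, 0.001]
ft_force: [-0.5, 0.5, 1.0]
finger_gap: 0.004
```

>>> servo_tool(
  commands=[
    [0,0,0,-0.45,0,0,0],
    [0,0,0,-0.45,0,0,0],
    [0,0.6,-0.07,-0.45,0,0,0],
    [0,1.2,-0.14,-0.45,0,0,0],
    [0,1.6,-0.18,-0.45,0,0,0],
    [0,2.0,-0.23,-0.45,0,0,0],
    [0,2.4,-0.28,-0.45,0,0,0],
    [0,2.8,-0.32,-0.45,0,0,0],
    [0,3.1,-0.36,-0.45,0,0,0],
    [0,3.4,-0.39,-0.45,0,0,0],
    [0,3.7,-0.43,-0.45,0,0,0],
    [0,4.0,-0.46,-0.45,0,0,0],
    [0,4.0,-0.46,-0.45,0,0,0],
  ],
)

```text
t: 10.85
tool_pos: [492.5, -108.3, 19.3]
tcp_rot: [0.057, 0.998, -0.0, 0.0]
ft_force: [-0.8, -0.9, -0.0]
finger_gap: 0.001
```

```bash
python3 look.py 7; python3 -c "
import cv2;cv2.imwrite('pics/t7z.png',cv2.resize(cv2.imread('pics/t7.png')[160:300,170:430],None,fx=3,fy=3))"
```

```text
10.85 [ 492.5 -108.3   19.3] [ 0.057  0.998 -0.     0.   ] [-0.8 -0.9 -0. ] 0.0009939658367750504 [-0.22  0.37 -0.4   0.81  0.   -0.1 ]
```

View pics/t7z.png

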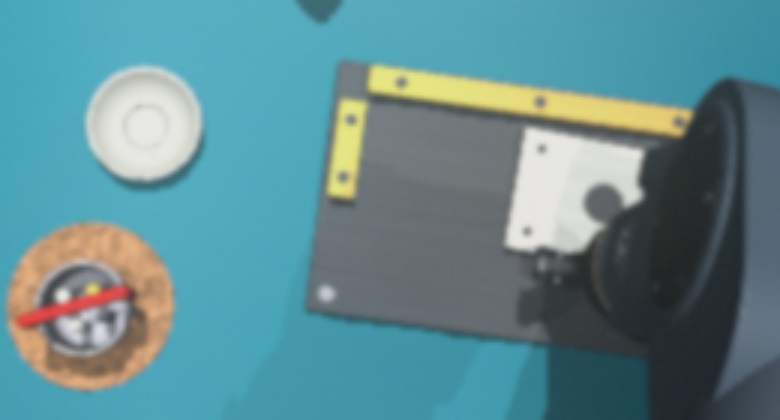

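View pics/w7.png

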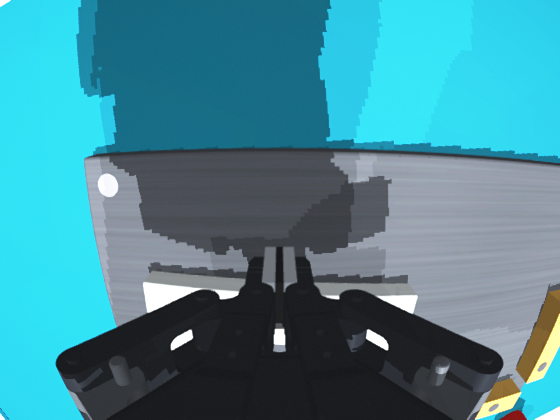

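The blank's moving cleanly and its skew is nearly gone. The gap to the fence is down to about 10 mm. I'll push on in short steps and watch the force.

>>> servo_tool(
  commands=[
    [0,0.25,-0.03,0,0,0,0],
    [0,0.5,-0.06,0,0,0,0],
    [0,0.7,-0.08,0,0,0,0],
    [0,0.85,-0.1,0,0,0,0],
    [0,0.85,-0.1,0,0,0,0],
  ],
)

```text
t: 11.37
tool_pos: [500.6, -109.3, 19.3]
tcp_rot: [0.057, 0.998, 0.0, 0.0]
ft_force: [-2.2, -0.6, 1.2]
finger_gap: 0.003
```

>>> servo_tool(
  commands=[
    [0,0.15,-0.02,0,0,0,0],
    [0,0.3,-0.03,0,0,0,0],
    [0,0.3,-0.03,0,0,0,0],
  ],
)

```text
t: 11.62
tool_pos: [503.6, -109.6, 19.3]
tcp_rot: [0.057, 0.998, 0.0, 0.0]
ft_force: [-3.3, -0.0, 1.0]
finger_gap: -0.003
```

>>> servo_tool(
  commands=[
    [0,0.15,-0.02,0,0,0,0],
    [0,0.3,-0.03,0,0,0,0],
    [0,0.3,-0.03,0,0,0,0],
  ],
)

```text
t: 11.87
tool_pos: [504.7, -110.0, 18.9]
tcp_rot: [0.058, 0.998, -0.0, -0.002]
ft_force: [-13.3, -2.1, 8.7]
finger_gap: 0.0
```

>>> servo_tool(
  commands=[
    [0,0.15,-0.02,0,0,0,0],
    [0,0.3,-0.03,0,0,0,0],
    [0,0.3,-0.03,0,0,0,0],
  ],
)

```text
t: 12.12
tool_pos: [506.0, -110.6, 18.6]
tcp_rot: [0.058, 0.998, -0.001, -0.003]
ft_force: [-24.4, -4.0, 15.2]
finger_gap: -0.001
```

Now pressed on the fence at about 24 N. Backing off, lifting, and moving round to the −y end.

>>> servo_tool(
  commands=[
    [0,-1,0.12,0,0,0,0],
    [0,-3,0.35,0,0,0,0],
    [0,-3,0.35,3,0,0,0],
    [0,-3,0.35,6,0,0,0],
    [0,-3,0.35,9,0,0,0],
    [0,4.6,-11.2,9,0,0,-1.571],
    [0,4.6,-11.2,9,0,0,-1.571],
    [0,4.6,-11.2,9,0,0,-1.571],
    [0,4.6,-11.2,9,0,0,-1.571],
    [0,4.6,-11.2,9,0,0,-1.571],
    [0,4.6,-11.2,9,0,0,-1.571],
    [0,4.6,-11.2,9,0,0,-1.571],
    [0,4.6,-11.2,9,0,0,-1.571],
    [0,4.6,-11.2,9,0,0,-1.571],
    [0,4.6,-11.2,9,0,0,-1.571],
    [0,4.6,-11.2,9,0,0,-1.571],
    [0,4.6,-11.2,9,0,0,-1.571],
    [0,4.6,-11.2,9,0,0,-1.571],
    [0,4.6,-11.2,9,0,0,-1.571],
    [0,4.6,-11.2,9,0,0,-1.571],
  ],
)

```text
t: 13.78
tool_pos: [555.7, -222.3, 109.4]
tcp_rot: [0.746, 0.666, 0.0, 0.0]
ft_force: [0.2, -0.4, 0.3]
finger_gap: 0.002
```

```bash
python3 look.py 8; python3 -c "
import cv2;cv2.imwrite('pics/t8z.png',cv2.resize(cv2.imread('pics/t8.png')[160:300,170:430],None,fx=3,fy=3))"
```

```text
13.7833 [ 555.7 -222.3  109.4] [0.746 0.666 0.    0.   ] [ 0.2 -0.4  0.3] 0.0022888919181909165 [-0.38  0.46  0.    1.11  0.    1.3 ]
```

View pics/t8z.png

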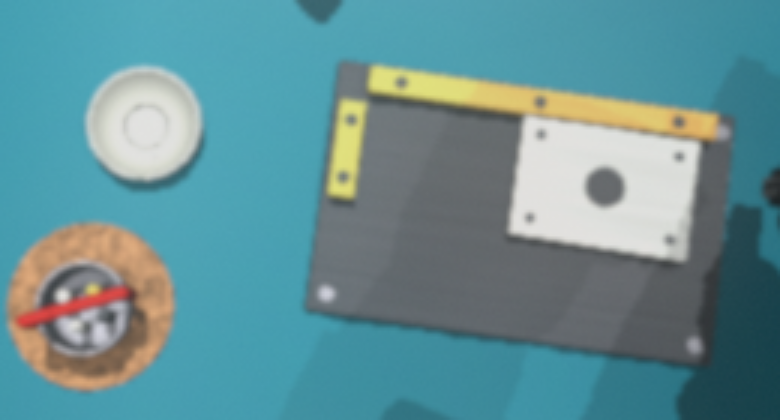

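View pics/w8.png

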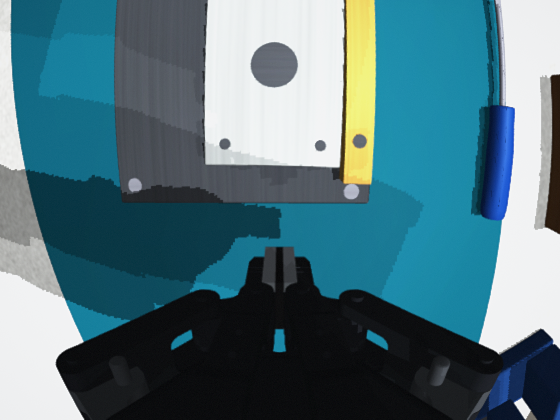

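The blank is flush along the fence, with its −y end from (205,164) to (340,167) in the wrist view. The fingers sit beyond the bed's end at about column 280. Measuring the end.

Run:
```python
from h import *
p=viewer.camera_params("wrist")
ex=np.array([.9933,-.1153]);ey=np.array([.1153,.9933]);o=[543.5,-55.5]
for uv,z in [((205,164),29),((340,167),29),((120,203),15),((369,203),15),((274,65),29)]:
    w=onz("wrist",uv,z,p)[0,:2]; d=w-o; print(uv,w.round(1),"fix",(d@ex).round(1),(d@ey).round(1))
d=sensors.get_state()["tool_pos"][:2]-o; print(d@ex,d@ey)
```

```text
(205, 164) [ 508.9 -180.3] fix -20.0 -127.9
(340, 167) [ 603.4 -193.2] fix 75.3 -129.9
(120, 203) [ 426.6 -203.8] fix -99.0 -160.8
(369, 203) [ 627.1 -226.4] fix 102.7 -160.1
(274, 65) [ 565.1 -118. ] fix 28.7 -59.6
31.158792918132647 -164.1773333535724
```

>>> servo_tool(
  commands=[
    [0,-0.4,0.05,-3,0,0,0],
    [0,-0.4,0.05,-6,0,0,0],
    [0,-0.4,0.05,-8,0,0,0],
    [0,-0.4,0.05,-8.9,0,0,0],
    [0,-0.4,0.05,-8.9,0,0,0],
    [0,-0.4,0.05,-8.9,0,0,0],
    [0,-0.34,0.55,-8.9,0,0,0],
    [0,-0.28,1.05,-8.9,0,0,0],
    [0,-0.23,1.55,-8.9,0,0,0],
    [0,-0.17,2.05,-8.9,0,0,0],
    [0,-0.11,2.55,-8.9,0,0,0],
    [0,-0.05,3.05,-8.9,0,0,0],
    [0,0.0,3.55,-8.9,0,0,0],
    [0,0.07,4.05,-8.9,0,0,0],
    [0,0.07,4.05,-8.9,0,0,0],
  ],
)

```text
t: 15.13
tool_pos: [556.3, -180.8, 20.5]
tcp_rot: [0.746, 0.666, 0.0, 0.0]
ft_force: [-0.1, 1.5, 0.4]
finger_gap: -0.001
```

>>> servo_tool(
  commands=[
    [0,0.06,0.5,0,0,0,0],
    [0,0.12,1.0,0,0,0,0],
    [0,0.17,1.5,0,0,0,0],
    [0,0.23,2.0,0,0,0,0],
    [0,0.29,2.5,0,0,0,0],
    [0,0.35,3.0,0,0,0,0],
    [0,0.41,3.5,0,0,0,0],
    [0,0.46,4.0,0,0,0,0],
    [0,0.46,4.0,0,0,0,0],
  ],
)

```text
t: 15.88
tool_pos: [560.7, -140.4, 20.2]
tcp_rot: [0.746, 0.666, 0.0, -0.0]
ft_force: [0.2, 0.3, -0.5]
finger_gap: -0.003
```

```bash
python3 look.py 9; python3 -c "
import cv2;cv2.imwrite('pics/t9z.png',cv2.resize(cv2.imread('pics/t9.png')[160:300,170:430],None,fx=3,fy=3))"
```

```text
15.8833 [ 560.7 -140.4   20.2] [ 0.746  0.666  0.    -0.   ] [ 0.2  0.3 -0.5] -0.0026127687570436926 [-0.25  0.49 -0.19  0.89  0.    1.44]
```

View pics/t9z.png

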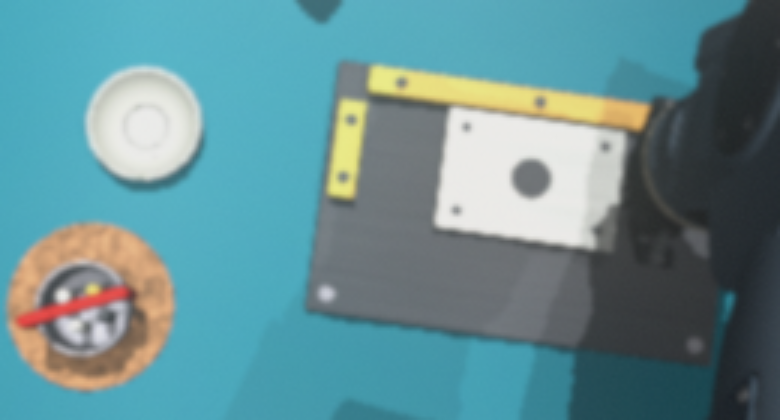

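View pics/w9.png

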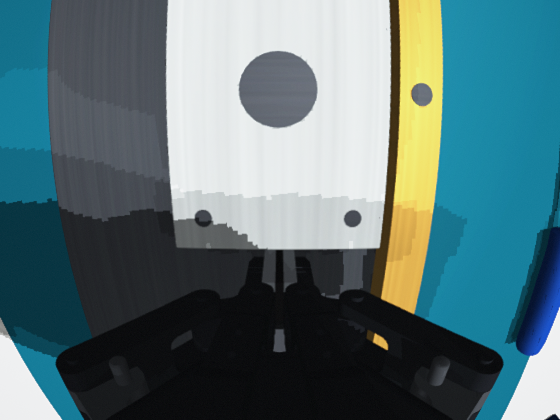

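The blank is sliding straight along the fence with about 65 mm left to go. I'll push on 55 mm, then take small steps.

>>> servo_tool(
  commands=[
    [0,0.06,0.5,0,0,0,0],
    [0,0.12,1.0,0,0,0,0],
    [0,0.17,1.5,0,0,0,0],
    [0,0.23,2.0,0,0,0,0],
    [0,0.29,2.5,0,0,0,0],
    [0,0.35,3.0,0,0,0,0],
    [0,0.41,3.5,0,0,0,0],
    [0,0.46,4.0,0,0,0,0],
    [0,0.52,4.5,0,0,0,0],
    [0,0.58,5.0,0,0,0,0],
    [0,0.64,5.5,0,0,0,0],
    [0,0.64,5.5,0,0,0,0],
  ],
)

```text
t: 16.98
tool_pos: [567.2, -85.5, 20.4]
tcp_rot: [0.746, 0.666, 0.0, -0.0]
ft_force: [-0.7, 0.4, -0.3]
finger_gap: -0.002
```

```bash
python3 look.py 10; python3 -c "
import cv2;cv2.imwrite('pics/t10z.png',cv2.resize(cv2.imread('pics/t10.png')[160:300,170:430],None,fx=3,fy=3))"
```

```text
16.9833 [567.2 -85.5  20.4] [ 0.746  0.666  0.    -0.   ] [-0.7  0.4 -0.3] -0.0016443138498036267 [-0.15  0.49 -0.2   0.89  0.    1.53]
```

View pics/t10z.png

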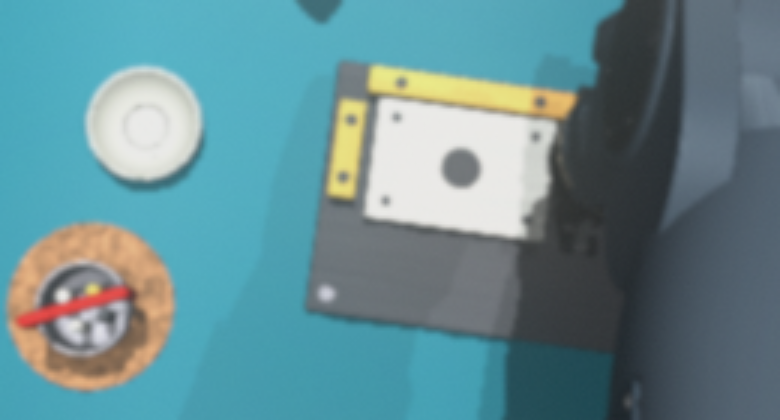

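The blank's leading end, at zoom column ~370, is about 8 mm from the stop. Next come small steps while watching the force.

>>> servo_tool(
  commands=[
    [0,0.03,0.25,0,0,0,0],
    [0,0.06,0.5,0,0,0,0],
    [0,0.06,0.5,0,0,0,0],
    [0,0.06,0.5,0,0,0,0],
  ],
)

```text
t: 17.42
tool_pos: [567.7, -81.5, 20.4]
tcp_rot: [0.747, 0.665, 0.0, -0.0]
ft_force: [0.6, -0.6, -0.0]
finger_gap: -0.003
```

>>> servo_tool(
  commands=[
    [0,0.02,0.15,0,0,0,0],
    [0,0.03,0.3,0,0,0,0],
    [0,0.03,0.3,0,0,0,0],
  ],
)

```text
t: 17.67
tool_pos: [567.9, -78.5, 20.3]
tcp_rot: [0.747, 0.665, -0.0, 0.0]
ft_force: [-0.7, -2.2, 1.4]
finger_gap: -0.005
```

>>> servo_tool(
  commands=[
    [0,0.02,0.15,0,0,0,0],
    [0,0.03,0.3,0,0,0,0],
    [0,0.03,0.3,0,0,0,0],
  ],
)

```text
t: 17.92
tool_pos: [568.3, -75.4, 20.3]
tcp_rot: [0.747, 0.665, 0.0, 0.0]
ft_force: [1.0, -2.0, 1.6]
finger_gap: 0.001
```

>>> servo_tool(
  commands=[
    [0,0.02,0.15,0,0,0,0],
    [0,0.03,0.3,0,0,0,0],
    [0,0.03,0.3,0,0,0,0],
  ],
)

```text
t: 18.17
tool_pos: [568.2, -74.8, 20.4]
tcp_rot: [0.747, 0.665, -0.002, 0.002]
ft_force: [-3.1, -20.2, 3.4]
finger_gap: 0.002
```

>>> servo_tool(
  commands=[
    [0,0.01,0.1,0,0,0,0],
    [0,0.02,0.2,0,0,0,0],
    [0,0.02,0.2,0,0,0,0],
  ],
)

```text
t: 18.42
tool_pos: [568.1, -74.6, 20.4]
tcp_rot: [0.747, 0.664, -0.003, 0.003]
ft_force: [-5.0, -34.1, 2.7]
finger_gap: -0.003
```

Firm contact with the end stop. Backing off along −y, lifting and checking.

>>> servo_tool(
  commands=[
    [0,-0.06,-0.5,0,0,0,0],
    [0,-0.23,-2,0,0,0,0],
    [0,-0.35,-3,3,0,0,0],
    [0,-0.35,-3,7,0,0,0],
    [0,-0.35,-3,11,0,0,0],
    [0,-0.35,-3,15,0,0,0],
    [0,-0.35,-3,15,0,0,0],
    [0,-0.35,-3,15,0,0,0],
  ],
)

```text
t: 19.08
tool_pos: [566.6, -100.5, 172.5]
tcp_rot: [0.746, 0.665, 0.002, 0.001]
ft_force: [0.4, -0.6, -1.1]
finger_gap: 0.0
```

```bash
python3 look.py 11; python3 -c "
import cv2;cv2.imwrite('pics/t11z.png',cv2.resize(cv2.imread('pics/t11.png')[170:290,270:430],None,fx=5,fy=5))"
```

```text
19.0833 [ 566.6 -100.5  172.5] [0.746 0.665 0.002 0.001] [ 0.4 -0.6 -1.1] 0.00019806766933577543 [-0.18  0.38  0.04  1.23  0.    1.51]
```

View pics/t11z.png

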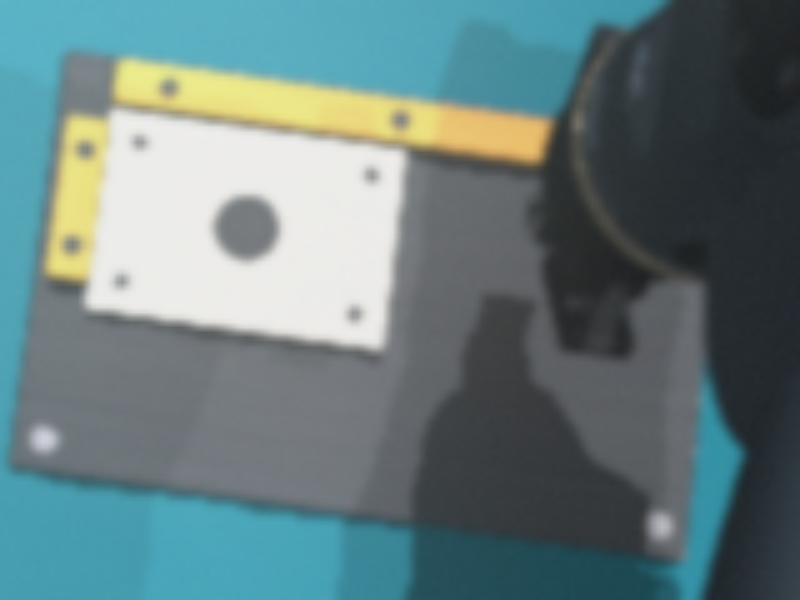

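View pics/w11.png

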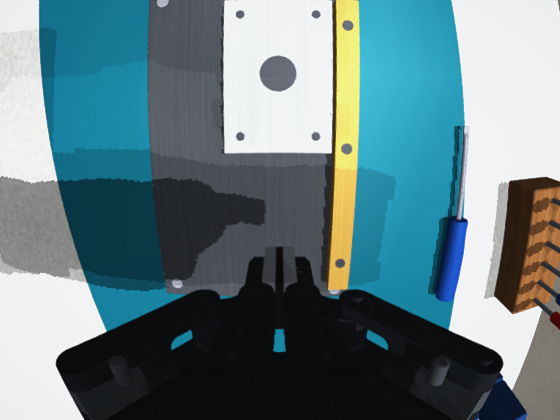

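The blank looks flush on both sides: its corner at zoom (107,108) meets both brass parts. At ~2 mm/pixel that isn't proof, so I'll do one confirming nudge against the fence at the blank's mid-length.

>>> servo_tool(
  commands=[
    [0,-7.5,12,0,0,0,1.571],
    [0,-7.5,12,0,0,0,1.571],
    [0,-7.5,12,0,0,0,1.571],
    [0,-7.5,12,0,0,0,1.571],
    [0,-7.5,12,0,0,0,1.571],
    [0,-7.5,12,0,0,0,1.571],
    [0,-7.5,12,0,0,0,1.571],
    [0,-7.5,12,0,0,0,1.571],
    [0,-7.5,12,0,0,0,1.571],
    [0,-7.5,12,0,0,0,1.571],
    [0,-7.5,12,0,0,0,1.571],
    [0,-7.5,12,0,0,0,1.571],
    [0,-7.5,12,0,0,0,1.571],
    [0,-7.5,12,0,0,0,1.571],
    [0,-7.5,12,-4,0,0,1.571],
    [0,-7.5,12,-7,0,0,1.571],
    [0,-7.5,12,-7,0,0,1.571],
    [0,-7.5,12,-7,0,0,1.571],
  ],
)

```text
t: 20.68
tool_pos: [488.6, 19.4, 99.3]
tcp_rot: [0.058, 0.998, -0.0, -0.002]
ft_force: [0.3, 0.6, 1.5]
finger_gap: 0.001
```

```bash
python3 look.py 12
```

```text
20.6833 [488.6  19.4  99.3] [ 0.058  0.998 -0.    -0.002] [0.3 0.6 1.5] 0.001499706751264674 [ 0.04  0.26 -0.32  1.    0.    0.16]
```

View pics/w12.png

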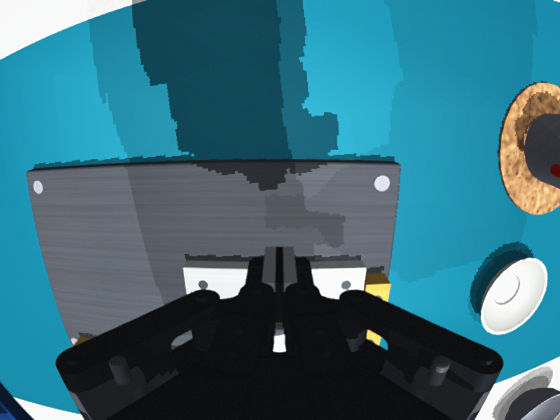

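The fingers are centred on the blank's edge (columns 183–366) and clear of it. Lowering and nudging.

>>> servo_tool(
  commands=[
    [0,0,0,-3,0,0,0],
    [0,0,0,-6,0,0,0],
    [0,0,0,-7.7,0,0,0],
    [0,0,0,-7.7,0,0,0],
    [0,0,0,-7.7,0,0,0],
    [0,0.5,-0.06,-7.7,0,0,0],
    [0,1.0,-0.12,-7.7,0,0,0],
    [0,1.4,-0.16,-7.7,0,0,0],
    [0,1.8,-0.21,-7.7,0,0,0],
    [0,2.1,-0.24,-7.7,0,0,0],
    [0,2.3,-0.27,-7.7,0,0,0],
    [0,2.3,-0.27,-7.7,0,0,0],
  ],
)

```text
t: 21.78
tool_pos: [513.6, 16.6, 23.4]
tcp_rot: [0.057, 0.998, 0.0, 0.0]
ft_force: [0.4, -1.0, 0.4]
finger_gap: -0.001
```

>>> servo_tool(
  commands=[
    [0,0.15,-0.02,0,0,0,0],
    [0,0.3,-0.03,0,0,0,0],
    [0,0.3,-0.03,0,0,0,0],
  ],
)

```text
t: 22.03
tool_pos: [516.4, 16.4, 23.3]
tcp_rot: [0.057, 0.998, -0.0, 0.0]
ft_force: [-0.1, -0.2, -0.5]
finger_gap: -0.001
```

>>> servo_tool(
  commands=[
    [0,0.15,-0.02,0,0,0,0],
    [0,0.3,-0.03,0,0,0,0],
    [0,0.3,-0.03,0,0,0,0],
  ],
)

```text
t: 22.28
tool_pos: [519.2, 16.1, 23.2]
tcp_rot: [0.057, 0.998, 0.0, -0.0]
ft_force: [0.1, 0.1, -0.7]
finger_gap: -0.002
```

>>> servo_tool(
  commands=[
    [0,0.05,0,-0.25,0,0,0],
    [0,0.2,-0.02,-0.25,0,0,0],
    [0,0.2,-0.02,-0.25,0,0,0],
  ],
)

```text
t: 22.53
tool_pos: [520.9, 15.9, 20.4]
tcp_rot: [0.057, 0.998, -0.0, -0.0]
ft_force: [-2.5, 0.7, -2.1]
finger_gap: 0.0
```

>>> servo_tool(
  commands=[
    [0,0.1,-0.01,0,0,0,0],
    [0,0.2,-0.02,0,0,0,0],
    [0,0.2,-0.02,0,0,0,0],
  ],
)

```text
t: 22.78
tool_pos: [521.8, 15.7, 20.4]
tcp_rot: [0.057, 0.998, -0.0, -0.001]
ft_force: [-11.6, 0.6, 3.2]
finger_gap: 0.002
```

>>> servo_tool(
  commands=[
    [0,0.1,-0.01,0,0,0,0],
    [0,0.25,-0.03,0,0,0,0],
    [0,0.25,-0.03,0,0,0,0],
  ],
)

```text
t: 23.03
tool_pos: [521.9, 15.6, 20.1]
tcp_rot: [0.057, 0.998, 0.0, -0.003]
ft_force: [-25.7, 3.4, 16.1]
finger_gap: -0.0
```

Solid against the fence. Retreating and looking straight down over the corner.

>>> servo_tool(
  commands=[
    [0,-0.5,0.06,0,0,0,0],
    [0,-2.5,0.29,0,0,0,0],
    [0,-3,0.35,3,0,0,0],
    [0,-3,0.35,7,0,0,0],
    [0,-3,0.35,11,0,0,0],
    [0,-3,0.35,15,0,0,0],
    [0,4.5,-4.5,15,0,0,-1.571],
    [0,4.5,-4.5,15,0,0,-1.571],
    [0,4.5,-4.5,15,0,0,-1.571],
    [0,4.5,-4.5,15,0,0,-1.571],
    [0,4.5,-4.5,15,0,0,-1.571],
    [0,4.5,-4.5,15,0,0,-1.571],
    [0,4.5,-4.5,15,0,0,-1.571],
    [0,4.5,-4.5,15,0,0,-1.571],
    [0,4.5,-4.5,15,0,0,-1.571],
    [0,4.5,-4.5,15,0,0,-1.571],
    [0,4.5,-4.5,15,0,0,-1.571],
    [0,4.5,-4.5,15,0,0,-1.571],
    [0,4.5,-4.5,15,0,0,-1.571],
    [0,4.5,-4.5,15,0,0,-1.571],
  ],
)

```text
t: 24.7
tool_pos: [571.1, -29.7, 171.0]
tcp_rot: [0.748, 0.664, 0.0, 0.0]
ft_force: [0.1, 0.1, -0.1]
finger_gap: -0.002
```

>>> servo_tool(
  commands=[
    [0,0,0,0,0,0,0],
    [0,0,0,0,0,0,0],
  ],
)

```text
t: 24.87
tool_pos: [570.9, -29.7, 170.9]
tcp_rot: [0.746, 0.666, 0.0, 0.0]
ft_force: [0.3, -0.7, 0.1]
finger_gap: 0.002
```

```bash
python3 look.py 13
```

```text
24.8667 [570.9 -29.7 170.9] [0.746 0.666 0.    0.   ] [ 0.3 -0.7  0.1] 0.0021304349143307618 [-0.05  0.38  0.04  1.23 -0.    1.63]
```

View pics/w13.png

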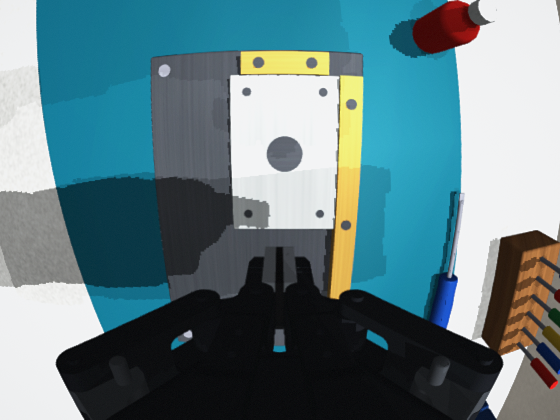

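Run:
```python
from h import *
im=cv2.imread("pics/w13.png"); p=viewer.camera_params("wrist")
hsv=cv2.cvtColor(im,cv2.COLOR_BGR2HSV); H,S,V=[hsv[...,i].astype(int) for i in range(3)]
y=((H>15)&(H<34)&(S>70)&(V>100)).astype(np.uint8)
n,l,st,ce=cv2.connectedComponentsWithStats(y); res={}
for i in range(1,n):
    if st[i,4]>600 and ce[i][0]<400:
        w=onz("wrist",np.argwhere(l==i)[:,::-1],33,p)[:,:2].astype(np.float32); R=cv2.minAreaRect(w); print("brass",R); print(cv2.boxPoints(R).round(1).tolist()); res[i]=w
c=biggest((S<45)&(V>85)&(V>0),(226,72,342,232)); w=onz("wrist",c[:,0],29,p)[:,:2].astype(np.float32); R=cv2.minAreaRect(w); print("blank",R)
yaw=np.radians(-6.62); M=np.array([[np.cos(yaw),-np.sin(yaw)],[np.sin(yaw),np.cos(yaw)]])
bf=w@M; print("blank fixaxes",bf.min(0),bf.max(0))
for i,w in res.items(): f=w@M; print(ce[i],np.percentile(f,0.5,axis=0),np.percentile(f,99.5,axis=0))
cv2.imwrite("pics/w13z.png",cv2.resize(im[40:240,220:370],None,fx=4,fy=4)[:600*2:,:][:600])
```

```text
brass ((589.80712890625, 84.56698608398438), (20.918067932128906, 75.95044708251953), 83.42910766601562)
[[550.9000244140625, 78.5], [626.2999877929688, 69.80000305175781], [628.7000122070312, 90.5999984741211], [553.2999877929688, 99.30000305175781]]
brass ((633.2876586914062, -38.73368835449219), (215.92022705078125, 20.89402198791504), 83.35636901855469)
[[610.4000244140625, -144.8000030517578], [631.2000122070312, -147.1999969482422], [656.2000122070312, 67.30000305175781], [635.4000244140625, 69.69999694824219]]
blank ((578.5269165039062, 5.479377746582031), (147.87948608398438, 100.70855712890625), 82.60235595703125)
blank fixaxes [522.6847882   -1.11183129] [625.3666241  145.38770434]
[284.04311251  62.45215563] [538.18391528 141.64079107] [613.24837093 162.32506488]
[346.65311828 183.33333333] [623.23083714 -70.73561861] [643.68508889 141.56673553]
```

View pics/w13z.png

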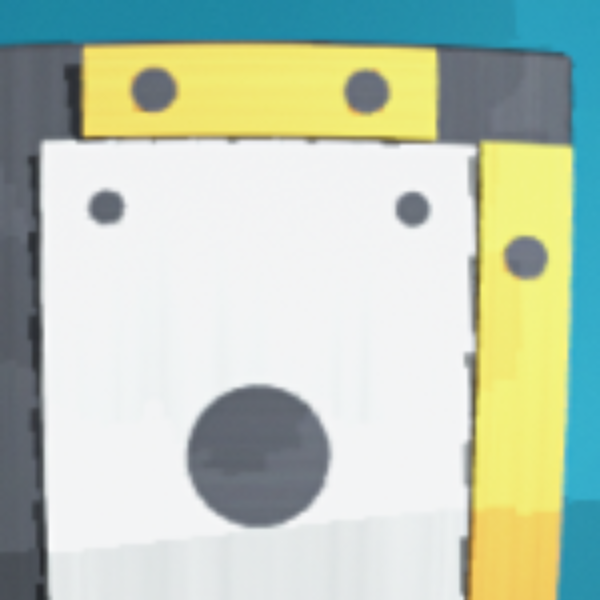

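The zoom shows the blank against both brass faces with only a thin shadow line between. I'll confirm with the hole marks: the centre and the four corners.

Run:
```python
from h import *
im=cv2.imread("pics/w13.png"); p=viewer.camera_params("wrist")
g=cv2.cvtColor(im,cv2.COLOR_BGR2GRAY); m=(g<145).astype(np.uint8); m[:, :229]=0;m[:,337:]=0;m[:76]=0;m[228:]=0
n,l,st,ce=cv2.connectedComponentsWithStats(m)
P=[]
for i in range(1,n):
    if 30<st[i,4]<1500 and st[i,2]<45: 
        w=onz("wrist",[ce[i]],29,p)[0,:2]; print(ce[i].round(1),st[i,4],w.round(1)); P.append(w)
yaw=np.radians(-6.61); ex=np.array([np.cos(yaw),np.sin(yaw)]);ey=np.array([-ex[1],ex[0]])
a=np.array([626.3,69.8]);b=np.array([550.9,78.5]);f=np.array([635.4,69.7])
for w in P: print("from fence",((f-w)@ex).round(1),"from stop",((a+b)/2-w)@ey)
```

```text
[244.4 201.8] 1317 [539.8 -34.8]
[246.2  91.3] 53 [554.2  63.4]
[322.6  91.7] 51 [619.9  56. ]
[284.1 153.6] 961 [580.6   4.9]
[334.9 203.3] 116 [622.2 -45.6]
[319.4 213.4] 48 [607.1 -53.6]
from fence 83.0 from stop 113.88143987891631
from fence 80.0 from stop 14.598157227155744
from fence 13.8 from stop 14.424010395973378
from fence 47.0 from stop 69.6742758006086
from fence -0.2 from stop 115.09248003517087
from fence 14.0 from stop 124.799079396557
```

The hole marks put the blank's centre 47.0 mm from the fence and 69.7 mm from the stop (47.5 and 70 expected), with about 0.002 rad of skew. One last look at the pot and bystanders before handing in.

Run:
```python
from h import *
im=viewer.read_camera("side"); cv2.imwrite("pics/s14.png",im)
```

```text
(no output)
```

View pics/s14.png

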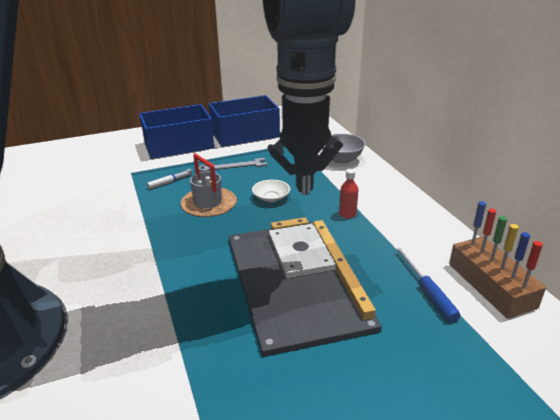

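The pot stands upright on the mat at (206,190), the blank sits in the corner at (300,248), the bystanders haven't moved, and the gripper is clear. Handing in.

```bash
python3 -c "
from plant import r
print(r.hand_in())"
```

```text
the job is handed in; nothing more can be done
None
```

I moved the pot onto the cork mat and slid the blank into the fixture corner. The job was handed in at about 25 s of the 72 s allowed, and `hand_in()` gives no verdict.

- **Pot:** I lifted it by its bail, lowered it until it touched the mat, then released it. The bail centre measured about 2 mm from the mat's centre, and the pot looked upright in the last side view.
- **Blank:** I pushed it against the fence, along to the end stop, and then against the fence once more. The pushes ended at about 24, 34 and 26 N. In the last wrist image its centre is 47.0 mm from the fence and 69.7 mm from the stop (47.5 and 70 expected), with about 0.002 rad of skew.
- **Bystanders and gripper:** the bystanders look unmoved in the last images, and the gripper is about 140 mm above the blank.

**Checks that disagreed:**
- The side camera read positions 5–12 mm off the top camera in y, so I used the top and wrist cameras for positions.
- One mask fitted to the blank's outline was spoiled by the bed, so I used the hole marks instead.
- The cork fit in the wrist image after the pot was set down was also spoiled (77 mm radius against 65 mm), so the mat's centre comes from the first top image.
- The last fence contact came about 2.5 mm further along than the first push predicted, probably because the blank wasn't fully flush when the first push made contact.

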